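# Unhook the bead tray from its safety rack

## Task

Take the bead tray out of its safety rack: by its orange fin, press it back against the sprung stop until its front toe is out from under the blue nose, tilt the front up over the lip while the tongue is still under the rear bar, and draw it out to the front. Then set it down gently, level, lengthwise and in the middle of the cork mat and let go. Feel for the stop rather than forcing the rack (never above 22 N, and press on it only through the tray), do not tip the beads out (keep the tilt under 25 degrees), and leave everything else alone.

Things in the scene. Friction and masses are not known exactly. Their poses are not given: they have to be found in the camera images.
- tray: Aluminium bead tray, about 0.35 kg, beads fixed in grey foam. Starts flat in the rack. Origin: centre of its underside; z up, +x its rear (tongue), -x its front (toe). Base plate 60 mm wide (y), 5 mm thick, from x = -66 mm (toe tip) to +85 mm (tongue tip). Walls 23 mm tall over x -36 to +45 mm. Upright orange grip fin at x = 0: 12 mm thick in x, 44 mm wide in y, top at z = 68 mm.
- tray_grip (a point): Centre of the graspable part of the orange fin, 50 mm above the tray's underside at its x = y = 0; axes as the tray's. Fingers close along the tray's x.
- tray_toe (a point): Underside of the tip of the tray's toe, tray x = -66 mm; axes as the tray's.
- tray_tongue (a point): Underside of the tip of the tray's rear tongue, tray x = +85 mm; axes as the tray's.
- rack: Fixed rack, wooden deck 250 x 104 mm, 12 mm thick. Origin at table height under the tray's start; +x to the rear stop, -x to the front lip; same heading as the tray within 0.02 rad. Dark side guides 16 mm tall, 66 mm apart. A blue keeper frame (lip with nose, rear bar, stop) is clamped on it, shifted along x by up to 11 mm either way, and this shift is NOT measured.
- rack_lip (a point): Mid-setting place of the tip of the blue nose (top edge), fixed to the rack; the true one is up to 11 mm off along rack x. The nose covers the toe by 2 to 24 mm at the start; it spans 9 to 14 mm above the deck, the lip behind it stands 14 mm tall.
- rack_bar (a point): Mid-setting place of the front lower edge of the blue rear bar (true one up to 11 mm off along x); 28 mm deep, underside 14.5 mm over the deck, above the tongue. It stops a straight lift after 9.5 mm. Turned about the tongue tip on the deck, 7 degrees carries the toe over the lip, over 15 (12 if raised 2 mm) jams under the bar. The tongue is out after 40 mm of travel to the front.
- rack_stop (a point): Mid-setting place of the face of the red stop pad behind the tongue (true one up to 11 mm off along x). Spring 6 N per mm, 6 mm travel. The pushed tray meets it 1 mm before its toe leaves the nose, so the toe is free from about 6 N; hold 8 to 14 N while tilting. Carry its weight (raised 1 to 3 mm): dragging on the deck adds up to 8 N. All contacts of tray and rack together stay under 22 N.
- mat: Fixed cork mat 200 x 120 x 6 mm; origin: centre of its underside at table height; x along its 200 mm length, z up.
- mat_top (a point): Centre of the mat's upper face, 6 mm over the table; axes as the mat's.
- tin: bystander, leave alone: open black steel tin, 84 mm across, 60 mm tall; origin at the centre of its underside
- dish: bystander, leave alone: clear glass dish, 120 mm across, 50 mm tall; origin at the centre of its underside
- spoon: bystander, leave alone: spoon lying on the table between the rack and the mat; origin near its middle
- marver: bystander, leave alone: dark steel shaping block 90 x 60 x 18 mm; origin at the centre of its underside
- puck: bystander, leave alone: black graphite disc, 44 mm across, 20 mm tall; origin at the centre of its underside
- brush: bystander, leave alone: brush lying on the table; origin near its middle
Not all that is in view belongs to the job. Several things have the shape of the mat; the one meant has the colours described above.

How it is judged:
By the outcome, as a careful person would: the job done as asked, in the order asked, and still so for the second after the job is handed in, with the robot touching nothing.
It also fails if it takes over 72 s, if anything falls off the work surface, if the arm or the gripper's body presses on something with over 40 N, if the wrist force passes 120 N, or if a joint passes its speed limit or range.

## Robot

A 6-joint arm with a two-finger parallel gripper is mounted at the origin on the work surface. World frame = base frame: x ahead of the robot, y to its left, z up, the work surface at z = 0. Lengths are in m, angles in rad, forces in N, time in s.
With the tool pointing down it reaches from about 0.35 to 0.975 m from the base axis. Payload 4.9 kg.
Tool frame: the origin (TCP) lies midway between the tips of the shut fingers; the grasp point (between the pads) lies 19 mm behind it; z points along the fingers, y is the line along which they close (so a half turn about z gives the same grasp; the last joint's range is limited). The gripper opens to 85 mm and grips with 20 to 120 N. Pads are 22 mm wide; open, the fingers measure 114 mm over their backs; the gripper's body (76 mm by 85 mm) begins 54 mm behind the grasp point. The pads swing forward as they close: fully open they stand 13 mm farther back than shut.
Start: joints at [-1.31, 0.053, 1.613, -0, 1.476, -0.119], TCP at [0.232, -0.58, 0.207] pointing down, gripper open.
Joint ranges: [-3.01, 3.01], [-1.01, 2.22], [0.06, 2.58], [-1.02, 4.17], [0.09, 2.62], [-3.14, 3.14]. Speed limits (rad/s): [2.57, 2.57, 3.14, 3.14, 3.14, 3.14].

## Interface

Orientations are given as a rotation vector (axis times angle).
In Python, from station import ctrl, optics, job gives the robot as it stands.
- The arm moves only by the shell command python3 -m jog 'ROWS' [OPENING] [FORCE]. ROWS is JSON, a list of rows, each a list of 2 entries, a list of its own where there are three numbers: the shift along the tool's x, y, z in m, then the turn, a rotation vector about the tool's x, y, z in rad. A call has 1 to 5 rows; each row is the pose to reach, as a shift and turn from the pose commanded when the call began, along the tool's axes at that moment; what a row does not reach only later rows make up. A row lasts 1/10 s, in which the tool goes at most 50 mm and 8.59 degrees, less where a joint would pass 70% of its speed; a pose out of reach is approached as far as the arm can. A call with a gripper value outside its range is refused whole. OPENING is the opening, from 0 (shut) to 1 (fully open), set as the call begins (- or left out, the last holds). The fingers move at their own pace and stop on an object; FORCE is the grip in N (left out, the last holds). Time passes only in rows, so rows that repeat a pose let the fingers close. It gives the time, the measured TCP pose, the force, the opening and the grip force at its end, in the units of the state.
- ctrl.get_obs(): the state, without advancing time (a new reading comes with each control period).
- optics.get_image(name): name is "scene" or "top" or "wrist"; returns a dict with "image" (480x640x3 uint8, blue, green, red), "fx", "fy", "cx", "cy" (pixels), "D" ([k1, k2, p1, p2, k3] as OpenCV has them; the pictures are not rectified), "rvec" (rotation vector, rad) and "tvec" (3), from world to camera coordinates, as OpenCV has them; the wrist camera has in their place "mount" (4x4, takes a point from camera to tool coordinates, whose origin is the TCP and whose axes are the flange's). Camera axes: x right, y down, z forward; pixel columns grow to the right and rows downward; lengths in m; the calibration is good to about 2 mm. A picture is of the moment at which its call begins: read the wrist's pose just before it. There is no depth.
- job.finish_job(): hands the job in; it is judged then, once.
The state is a dict: "t": time; "q": joint angles; "dq": joint speeds; "effort": joint torques, N m; "tool_pos": TCP position; "tool_rot": TCP orientation; "contact_force": force on the tool from outside, world axes, zero at the start; "wrist_torque": the same for the moment, N m; "opening": finger opening in m; "grip_force": force on a finger pad.
Only numpy, scipy, OpenCV 4.12 (cv2) and the standard library are available. Lean on these libraries where they do the work, as an engineer would, in place of code of your own. Each camera call takes 0.05 s, during which the arm holds its last target. There are 200 camera calls.

## Working session

There is one attempt and no reset: what is moved stays moved. The work goes in short steps, Python scripts to look and compute and a shell command to move; the robot and the scene stay as the last step left them, time stands still between calls to the robot, and variables do not carry over. Pictures are saved under pics/ and viewed, at most 10 in all, crops included, and the job is handed in when it is done.

```bash
ls; mkdir -p pics; python3 - <<'E'
from station import ctrl, optics, job
import cv2,pickle
o=ctrl.get_obs();print(o)
d={}
for n in("scene","top"):
    d[n]=optics.get_image(n);cv2.imwrite(f"pics/{n}0.png",d[n]["image"]);print(n,{k:v for k,v in d[n].items() if k!="image"})
pickle.dump(d,open("d0.pkl","wb"))
E
```

```text
pics
{'t': 0.0, 'q': array([-1.31001622e+00,  5.33718944e-02,  1.61426196e+00,  3.73920133e-06,
        1.47598706e+00, -1.18992661e-01]), 'dq': array([-0.00076014,  0.00084754, -0.00121901,  0.00063294,  0.00046417,
       -0.00020607]), 'effort': array([ 5.02538533e-04, -3.93672574e+01, -3.70183182e+01, -7.58809676e-06,
        7.04180144e-03, -1.71586845e-05]), 'tool_pos': array([ 0.23152928, -0.57982942,  0.20607288]), 'tool_rot': array([-3.08313772e+00, -5.92584730e-01,  2.19703747e-04]), 'contact_force': array([0.89246382, 0.12949364, 0.30928697]), 'wrist_torque': array([ 0.0202742 , -0.05559307,  0.0100401 ]), 'grip_force': 0.0, 'opening': 0.08606627795232155}
scene {'fx': 474.0458138881838, 'fy': 474.0458138881838, 'cx': 322.5188298917221, 'cy': 240.218205142924, 'D': array([-0.05616317,  0.        ,  0.        ,  0.        ,  0.        ]), 'rvec': array([ 1.64932191,  2.09756239, -0.67753979]), 'tvec': array([ 0.1152516 , -0.32014197,  1.36067335])}
top {'fx': 488.5256227687294, 'fy': 488.5256227687294, 'cx': 323.14534324921067, 'cy': 242.87950377985345, 'D': array([-0.07653523,  0.        ,  0.        ,  0.        ,  0.        ]), 'rvec': array([ 2.18530866, -2.16500981,  0.07443241]), 'tvec': array([-0.0016103 ,  0.5095719 ,  1.21305232])}
```

View pics/top0.png

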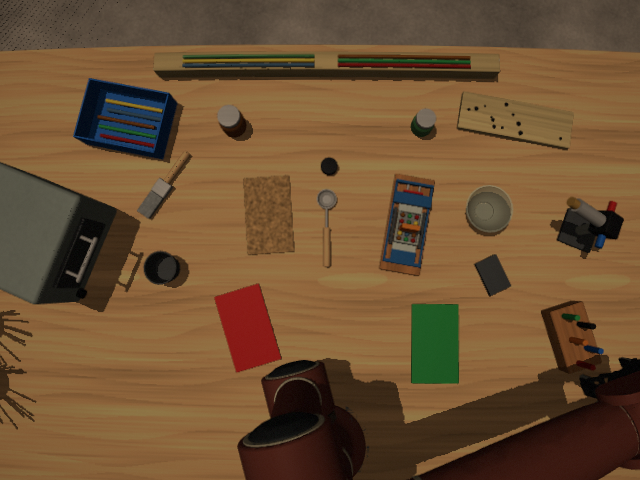

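View pics/scene0.png

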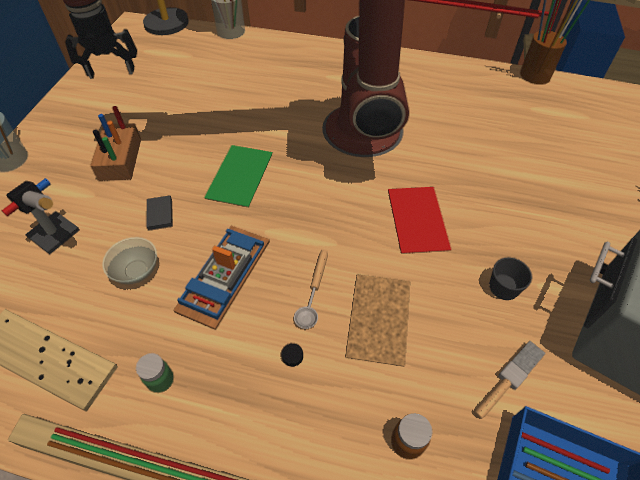

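The top view shows three mat-shaped things: cork at (269,215), red at (248,328) and green at (435,343). The cork one fits the description. The rack is at (408,225), with the red stop at its far end (410,188), so rack +x points away from the robot. The orange fin is near (411,226).

```bash
cat > h.py <<'E'
import numpy as np, cv2
from scipy.spatial.transform import Rotation as R
def cam(d,o=None):
    K=np.array([[d["fx"],0,d["cx"]],[0,d["fy"],d["cy"]],[0,0,1]])
    if "rvec" in d:
        Rc=cv2.Rodrigues(np.array(d["rvec"]))[0].T; return K,d["D"],Rc,-Rc@np.array(d["tvec"])
    M=np.array(d["mount"]); Rt=R.from_rotvec(o["tool_rot"]).as_matrix()
    return K,d["D"],Rt@M[:3,:3],Rt@M[:3,3]+o["tool_pos"]
def plane(c,uv,z):
    K,D,Rc,p=c
    n=cv2.undistortPoints(np.float64(uv).reshape(-1,1,2),K,D).reshape(-1,2)
    r=np.c_[n,np.ones(len(n))]@Rc.T
    return p+r*((z-p[2])/r[:,2])[:,None]
def px(c,X):
    K,D,Rc,p=c
    return cv2.projectPoints(np.float64(X).reshape(-1,1,3),cv2.Rodrigues(Rc.T)[0],-Rc.T@p,K,D)[0].reshape(-1,2)
def blob(im,lo,hi,box=None):
    m=cv2.inRange(cv2.cvtColor(im,cv2.COLOR_BGR2HSV),np.array(lo),np.array(hi))
    if box:
        k=np.zeros_like(m);x0,y0,x1,y1=box;k[y0:y1,x0:x1]=255;m&=k
    m=cv2.morphologyEx(m,cv2.MORPH_CLOSE,np.ones((3,3)))
    cs=sorted(cv2.findContours(m,cv2.RETR_EXTERNAL,cv2.CHAIN_APPROX_NONE)[0],key=cv2.contourArea)[::-1]
    return cs
def rect(c,ct,z):
    P=plane(c,ct.reshape(-1,2),z)[:,:2]; r=cv2.minAreaRect(np.float32(P*1000)); b=cv2.boxPoints(r)
    e=b[1]-b[0],b[2]-b[1]; L=max(e,key=np.linalg.norm)
    return np.round(r[0],1),np.round(sorted(r[1]),1),round(float(np.degrees(np.arctan2(L[1],L[0])))%180,1)
E
python3 - <<'E'
import pickle;from h import *
d=pickle.load(open("d0.pkl","rb"))
for n,bm,bf,br in(("top",(235,165,305,265),(395,215,425,238),(370,165,445,285)),("scene",(335,265,420,375),(205,240,245,275),(165,215,280,335))):
    im=d[n]["image"];c=cam(d[n])
    hsv=cv2.cvtColor(im,cv2.COLOR_BGR2HSV)
    pts={"top":[(269,215),(225,215),(405,224),(397,262),(391,178),(340,225),(410,265),(430,200)],"scene":[(380,320),(225,257),(330,340),(205,318)]}[n]
    print(n,[hsv[y,x].tolist() for x,y in pts])
    o=blob(im,(5,190,130),(16,255,255),bf)
    if o: print("fin",cv2.contourArea(o[0]),cv2.boundingRect(o[0]),rect(c,o[0],.080))
    b=blob(im,(95,90,40),(125,255,255),br)
    for k in b[:4]:print("blue",cv2.contourArea(k),cv2.boundingRect(k),rect(c,k,.026))
t=d["top"]["image"]
cr=np.hstack([cv2.resize(t[160:290,370:450],None,fx=4.5,fy=4.5,interpolation=2),cv2.resize(t[160:290,230:310],None,fx=4.5,fy=4.5,interpolation=2)]);cv2.imwrite("pics/crop.png",cr)
E
```

```text
top [[15, 156, 106], [16, 145, 146], [13, 210, 146], [103, 163, 78], [15, 147, 146], [16, 145, 146], [104, 132, 56], [103, 167, 75]]
fin 43.5 (403, 224, 17, 6) (array([ 547.1, -208.9]), array([ 9.6, 39.6]), 81.0)
blue 2974.0 (383, 180, 51, 87) (array([ 562.3, -210.9]), array([ 96.4, 211. ]), 170.3)
scene [[15, 132, 154], [11, 201, 99], [15, 128, 202], [13, 160, 153]]
fin 66.0 (213, 246, 19, 10) (array([ 546.9, -208.9]), array([11.1, 42.8]), 80.5)
blue 1685.5 (178, 229, 86, 90) (array([ 563.9, -211.9]), array([102.5, 214.6]), 170.2)
blue 0.0 (207, 261, 1, 1) (array([ 548.2, -253.1]), array([0., 0.]), 0.0)
blue 0.0 (206, 263, 1, 1) (array([ 553.8, -253.3]), array([0., 0.]), 0.0)
blue 0.0 (204, 266, 1, 1) (array([ 562.4, -254.6]), array([0., 0.]), 0.0)
```

View pics/crop.png

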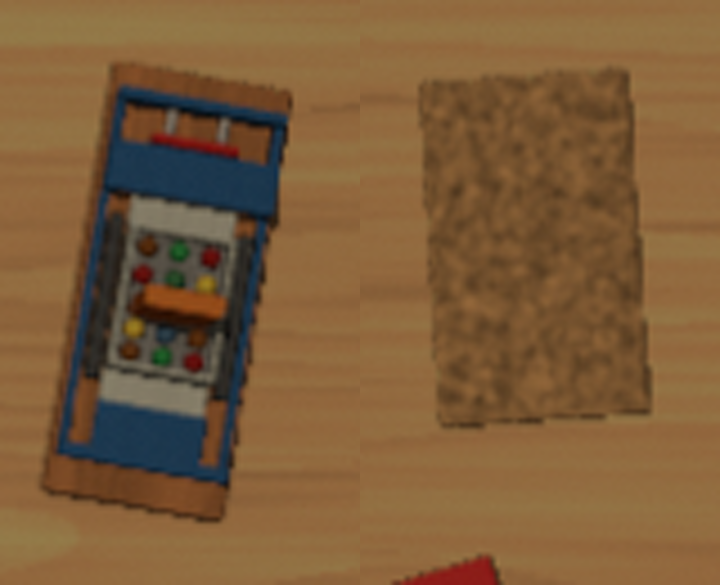

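The left crop shows the tray (white) with its orange fin at crop (182,303), the blue nose over the toe, and the red pad behind the blue bar. The right crop confirms the textured cork mat, with corners at crop (420,85), (628,70), (650,410) and (442,425).

```bash
cat >> h.py <<'E'
def down(deg,tilt=0):  # tool pointing down, tool y at heading deg (=tray x), tool x = tray y; tilt front-up deg
    a=np.radians(deg); y=np.array([np.cos(a),np.sin(a),0]); z=np.array([0,0,-1.]); 
    return R.from_matrix(np.c_[np.cross(y,z),y,z])*R.from_rotvec([np.radians(tilt),0,0])
def go(o,p,Rt):
    R0=R.from_rotvec(o["tool_rot"]); s=R0.inv().apply(np.array(p)-o["tool_pos"]); r=(R0.inv()*Rt).as_rotvec()
    print("row",np.round(s,4).tolist(),np.round(r,4).tolist())
E
python3 - <<'E'
import pickle;from h import *;from station import ctrl
d=pickle.load(open("d0.pkl","rb"));c=cam(d["top"])
P=plane(c,[(243.3,178.9),(289.6,175.6),(294.4,251.1),(248.2,254.4)],.006);print(P.mean(0));
for a,b in((0,1),(1,2),(2,3),(3,0)):
    v=P[a]-P[b];print(np.linalg.norm(v),np.degrees(np.arctan2(v[1],v[0])))
c2=cam(d["scene"]);print("scene pix of mat corners",px(c2,P).round())
o=ctrl.get_obs();go(o,(.45,-.32,.23),down(-9.5));go(o,(.547,-.209,.17),down(-9.5))
E
```

```text
[0.58214152 0.14382666 0.006     ]
0.1206075693583353 94.41878876606027
0.19630534196645036 4.49539647905355
0.11865975650948396 -85.37624407029669
0.19674207785251258 -174.93729141002268
scene pix of mat corners [[404. 364.]
 [344. 355.]
 [356. 274.]
 [409. 281.]]
row [0.2992, -0.1604, -0.0234] [-0.0016, -0.0012, -1.0252]
row [0.4305, -0.2274, 0.0367] [-0.0016, -0.0012, -1.0252]
```

```bash
python3 -m jog '[[[0.04,-0.02,-0.02],[0,0,-0.13]],[[0.08,-0.04,-0.03],[0,0,-0.26]],[[0.12,-0.062,-0.03],[0,0,-0.4]],[[0.16,-0.084,-0.03],[0,0,-0.54]],[[0.2,-0.105,-0.03],[0,0,-0.68]]]' 0.6 60; python3 - <<'E'
from h import *;from station import ctrl
o=ctrl.get_obs();go(o,(.547,-.209,.18),down(-9.5))
E
```

```text
t: 0.6
tool_pos: [0.3792, -0.4071, 0.2369]
tool_rot: [-2.706, -1.595, -0.0]
contact_force: [-0.1, -0.5, -1.1]
opening: 0.0512
grip_force: 0.0
row [0.2545, 0.0509, 0.057] [-0.0003, -0.0003, -0.3398]
```

```bash
python3 -m jog '[[[0.045,0.008,0.005],[0,0,-0.08]],[[0.09,0.018,0.015],[0,0,-0.16]],[[0.135,0.027,0.025],[0,0,-0.24]],[[0.18,0.036,0.037],[0,0,-0.3]],[[0.225,0.045,0.05],[0,0,-0.34]]]'; python3 -m jog '[[[0.029,0.006,0.006],[0,0,0]],[[0.029,0.006,0.006],[0,0,0]]]'; python3 - <<'E'
from h import *;from station import ctrl,optics
import pickle
o=ctrl.get_obs();print(o["tool_pos"],o["contact_force"]);d=optics.get_image("wrist");pickle.dump((o,d),open("w1.pkl","wb"));cv2.imwrite("pics/w1.png",d["image"]);print(np.round(d["mount"],3))
go(o,(.547,-.209,.17),down(-9.5))
E
```

```text
t: 1.1
tool_pos: [0.5287, -0.2328, 0.1867]
tool_rot: [2.401, 2.026, -0.0]
contact_force: [-0.5, -0.9, -0.1]
opening: 0.0513
grip_force: 0.0
t: 1.3
tool_pos: [0.5388, -0.2032, 0.179]
tool_rot: [-2.395, -2.027, 0.001]
contact_force: [-0.4, -0.2, -0.3]
opening: 0.0514
grip_force: 0.0
[ 0.53881491 -0.20317648  0.17899785] [-0.42366762 -0.21028889 -0.26739838]
[[ 0.    -0.962 -0.273  0.069]
 [ 1.     0.    -0.    -0.   ]
 [ 0.    -0.273  0.962 -0.167]
 [ 0.     0.     0.     1.   ]]
row [-0.0044, 0.0091, 0.009] [-0.0036, -0.0022, -0.0004]
```

View pics/w1.png

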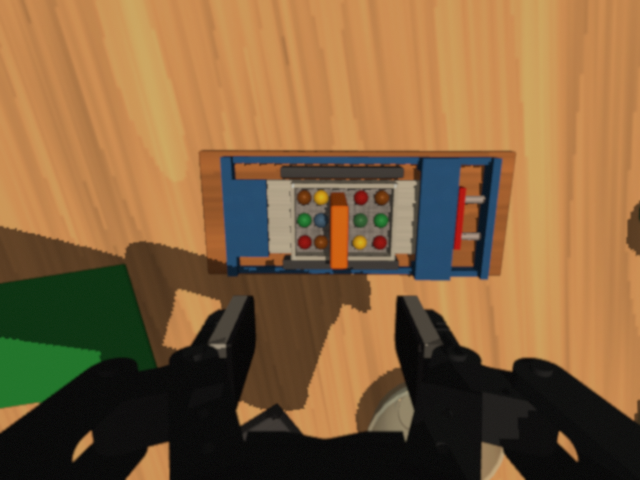

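The wrist view shows the rack square on. The fin is at columns 330-349, rows 195-268, the nose edge is at column 269, the bar's front edge at about 418, and the red pad face at about 456.

```bash
python3 - <<'E'
from h import *;import pickle
o,d=pickle.load(open("w1.pkl","rb"));c=cam(d,o);im=d["image"]
f=blob(im,(5,190,120),(16,255,255),(320,190,360,275))[0];print("fin",cv2.boundingRect(f),rect(c,f,.080))
# fin top face: bright part
hsv=cv2.cvtColor(im,cv2.COLOR_BGR2HSV);print([hsv[y,340].tolist() for y in range(192,272,6)])
f2=blob(im,(5,190,190),(16,255,255),(320,190,360,275))[0];r=rect(c,f2,.080);print("fin top",cv2.boundingRect(f2),r)
for uv in ((206,272),(499,272),(514,152),(202,152)): pass
D=plane(c,[(208,275),(499,275),(515,151),(200,151)],.012);print("deck",D.mean(0),[np.linalg.norm(D[i]-D[(i+1)%4]).round(4) for i in range(4)],np.degrees(np.arctan2(*(D[1]-D[0])[1::-1])),np.degrees(np.arctan2(*(D[2]-D[3])[1::-1])))
a=np.radians(-9.5);ux=np.array([np.cos(a),np.sin(a)])
ctr=np.array(r[0])/1000
for n,uv,z in(("nose",(269,220),.026),("lipback",(224,220),.026),("barfront",(418,220),.04),("pad",(457,220),.022)):print(n,(plane(c,[uv],z)[0,:2]-ctr)@ux)
E
```

```text
fin (330, 204, 18, 65) (array([ 546.7, -208. ]), array([11.5, 43.9]), 80.7)
[[9, 122, 117], [11, 232, 112], [11, 236, 120], [13, 229, 206], [13, 229, 206], [13, 230, 206], [13, 229, 206], [13, 229, 206], [13, 230, 206], [13, 230, 206], [13, 230, 206], [13, 231, 206], [13, 233, 206], [137, 53, 43]]
fin top (332, 207, 15, 60) (array([ 546.9, -208.3]), array([ 9.4, 40.5]), 80.8)
deck [ 0.56157783 -0.2111318   0.012     ] [np.float64(0.2473), np.float64(0.1028), np.float64(0.2461), np.float64(0.1035)] -9.395310640189138 -9.544143713163775
nose -0.05358855365317537
lipback -0.08898707078304426
barfront 0.060515828665053575
pad 0.09541747600977678
```

```bash
python3 - <<'E'
from h import *;from station import ctrl
o=ctrl.get_obs();go(o,(.5468,-.2083,.043),down(-9.3))
E
```

```text
row [-0.0018, 0.009, 0.1369] [-0.0025, -0.0006, -0.0055]
```

```bash
python3 -m jog '[[[-0.0018,0.009,0.03],[-0.0025,0,-0.0055]],[[-0.0018,0.009,0.06],[-0.0025,0,-0.0055]],[[-0.0018,0.009,0.09],[-0.0025,0,-0.0055]],[[-0.0018,0.009,0.115],[-0.0025,0,-0.0055]],[[-0.0018,0.009,0.115],[-0.0025,0,-0.0055]]]'; python3 - <<'E'
from h import *;from station import ctrl
o=ctrl.get_obs();go(o,(.5468,-.2083,.043),down(-9.3))
E
```

```text
t: 1.85
tool_pos: [0.5437, -0.2099, 0.0619]
tool_rot: [-2.395, -2.025, 0.003]
contact_force: [-0.6, -0.3, -0.6]
opening: 0.0512
grip_force: 0.0
row [0.0021, 0.0029, 0.0189] [-0.0055, -0.0023, -0.0048]
```

```bash
python3 -m jog '[[[0,0,0],[0,0,0]],[[0,0,0],[0,0,0]]]'; python3 - <<'E'
from h import *;from station import ctrl
o=ctrl.get_obs();go(o,(.5468,-.2083,.043),down(-9.3))
E
```

```text
t: 2.05
tool_pos: [0.5484, -0.2116, 0.0687]
tool_rot: [2.394, 2.026, 0.004]
contact_force: [0.0, -0.6, 0.9]
opening: 0.0513
grip_force: 0.0
row [0.003, -0.0023, 0.0257] [0.0059, 0.0013, -0.0039]
```

```bash
for i in 1 2 3; do python3 -m jog '[[[0,0,0],[0,0,0]]]' | sed -n 1,3p; done; python3 - <<'E'
from h import *;from station import ctrl
o=ctrl.get_obs();go(o,(.5468,-.2083,.043),down(-9.3))
E
```

```text
t: 2.15
tool_pos: [0.5485, -0.2113, 0.0687]
tool_rot: [2.394, 2.026, 0.005]
t: 2.25
tool_pos: [0.5482, -0.2109, 0.068]
tool_rot: [2.394, 2.027, 0.004]
t: 2.35
tool_pos: [0.5477, -0.2105, 0.0673]
tool_rot: [2.395, 2.028, 0.003]
row [0.0021, -0.0014, 0.0243] [0.0039, 0.0005, -0.0031]
```

```bash
python3 -m jog '[[[0,0,0],[0,0,0]],[[0,0,0],[0,0,0]],[[0,0,0],[0,0,0]],[[0,0,0],[0,0,0]],[[0,0,0],[0,0,0]]]' | sed -n 1,4p; python3 - <<'E'
from h import *;from station import ctrl
o=ctrl.get_obs();go(o,(.5468,-.2083,.043),down(-9.3))
E
```

```text
t: 2.85
tool_pos: [0.5472, -0.2102, 0.0662]
tool_rot: [2.396, 2.029, 0.003]
contact_force: [-1.3, 0.2, 0.8]
row [0.0018, -0.0008, 0.0232] [0.0024, -0.0001, -0.0031]
```

```bash
python3 -m jog '[[[0.001,0,0.008],[0.002,0,-0.003]],[[0.0018,-0.0008,0.016],[0.002,0,-0.003]],[[0.0018,-0.0008,0.0225],[0.002,0,-0.003]],[[0.0018,-0.0008,0.0225],[0.002,0,-0.003]],[[0.0018,-0.0008,0.0225],[0.002,0,-0.003]]]'; python3 -m jog '[[[0,0,0],[0,0,0]],[[0,0,0],[0,0,0]],[[0,0,0],[0,0,0]],[[0,0,0],[0,0,0]],[[0,0,0],[0,0,0]]]'; python3 - <<'E'
from h import *;from station import ctrl
o=ctrl.get_obs();go(o,(.5468,-.2083,.043),down(-9.3))
E
```

```text
t: 3.35
tool_pos: [0.5465, -0.2082, 0.0432]
tool_rot: [-2.394, -2.034, 0.0]
contact_force: [0.1, 0.3, -0.4]
opening: 0.0514
grip_force: 0.0
t: 3.85
tool_pos: [0.5469, -0.2084, 0.044]
tool_rot: [2.394, 2.033, 0.001]
contact_force: [-0.3, -0.3, -0.0]
opening: 0.0516
grip_force: 0.0
row [0.0001, -0.0001, 0.001] [0.0007, 0.0001, -0.0002]
```

```bash
python3 -m jog '[[[0,0,0.001],[0,0,0]],[[0,0,0.001],[0,0,0]],[[0,0,0.001],[0,0,0]],[[0,0,0.001],[0,0,0]],[[0,0,0.001],[0,0,0]]]' 0 80;  python3 -m jog '[[[0,0,0],[0,0,0]],[[0,0,0],[0,0,0]],[[0,0,0],[0,0,0]],[[0,0,0],[0,0,0]],[[0,0,0],[0,0,0]]]'; python3 -c "
from station import ctrl
o=ctrl.get_obs();print(o['tool_pos'],o['tool_rot'],o['contact_force'])"
```

```text
t: 4.35
tool_pos: [0.5468, -0.2084, 0.043]
tool_rot: [2.394, 2.034, 0.0]
contact_force: [0.1, 0.8, 1.1]
opening: 0.0097
grip_force: 80.8
t: 4.85
tool_pos: [0.5468, -0.2084, 0.043]
tool_rot: [2.394, 2.034, 0.0]
contact_force: [-1.5, -0.2, 2.5]
opening: 0.0092
grip_force: 80.9
[ 0.54681406 -0.20839948  0.04296289] [2.39407815e+00 2.03354323e+00 4.98113738e-04] [-1.47999518 -0.15944932  2.4553608 ]
```

```bash
python3 -m jog '[[[0,0,-0.001],[0,0,0]],[[0,0,-0.002],[0,0,0]],[[0,0,-0.002],[0,0,0]],[[0,0,-0.002],[0,0,0]],[[0,0,-0.002],[0,0,0]]]';  python3 -m jog '[[[0,0,0],[0,0,0]],[[0,0,0],[0,0,0]],[[0,0,0],[0,0,0]]]'; python3 - <<'E'
from h import *;from station import ctrl,optics
o=ctrl.get_obs();print(o['tool_pos'],o['contact_force'],o["wrist_torque"]);d=optics.get_image("wrist")
cv2.imwrite("pics/w2.png",d["image"])
E
```

```text
t: 5.35
tool_pos: [0.5465, -0.2082, 0.0444]
tool_rot: [-2.394, -2.034, -0.0]
contact_force: [0.7, -0.3, -3.2]
opening: 0.0098
grip_force: 80.2
t: 5.65
tool_pos: [0.5468, -0.2084, 0.0448]
tool_rot: [2.394, 2.034, 0.001]
contact_force: [-0.2, 0.0, -3.0]
opening: 0.0095
grip_force: 80.2
[ 0.54680179 -0.20838426  0.0448026 ] [-0.19120428  0.04098486 -2.96392912] [ 0.00288437  0.03060452 -0.02846587]
```

View pics/w2.png

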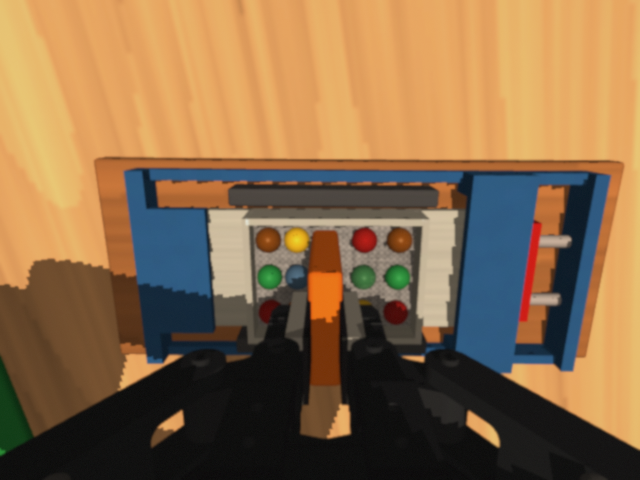

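The fin is held between the pads, the tray is level, its weight is carried, and there are about 10 mm to the stop. I'll press back slowly.

```bash
cat > f.py <<'E'
from h import *;from station import ctrl
o=ctrl.get_obs();Rt=R.from_rotvec(o["tool_rot"]);a=np.radians(-9.3)
f=o["contact_force"];ux=np.array([np.cos(a),np.sin(a),0]);p=o["tool_pos"]-np.array([.5468,-.2084,.043])
print("Fx(rack) %.1f Fy %.1f Fz %.1f"%(f@ux,f@np.array([-ux[1],ux[0],0]),f[2]),"dx %.1f dy %.1f dz %.1f mm"%tuple(1000*np.array([p@ux,p@np.array([-ux[1],ux[0],0]),p[2]])),"tilt %.1f"%np.degrees(np.arctan2(Rt.as_matrix()[2,1],-Rt.as_matrix()[2,2])),"roll %.1f"%np.degrees(np.arcsin(Rt.as_matrix()[2,0])),"head %.2f"%np.degrees(np.arctan2(Rt.as_matrix()[1,1],Rt.as_matrix()[0,1])),"T",np.round(o["wrist_torque"],2),"grip",round(o["grip_force"]),"t",o["t"])
E
python3 -m jog '[[[0,0.0015,0],[0,0,0]],[[0,0.003,0],[0,0,0]],[[0,0.0045,0],[0,0,0]],[[0,0.006,0],[0,0,0]],[[0,0.007,0],[0,0,0]]]' >/dev/null; python3 f.py;  python3 -m jog '[[[0,0,0],[0,0,0]],[[0,0,0],[0,0,0]],[[0,0,0],[0,0,0]]]'>/dev/null; python3 f.py
```

```text
Fx(rack) 0.7 Fy 0.4 Fz -4.0 dx 7.2 dy -0.0 dz 1.8 mm tilt 0.0 roll -0.0 head -9.31 T [-0.04 -0.    0.01] grip 80 t 6.2
Fx(rack) 0.5 Fy -0.4 Fz -3.4 dx 6.9 dy 0.0 dz 1.8 mm tilt 0.0 roll -0.0 head -9.31 T [0.05 0.02 0.  ] grip 80 t 6.5
```

```bash
for i in 1 2 3 4; do python3 -m jog '[[[0,0.0005,0],[0,0,0]],[[0,0.001,0],[0,0,0]],[[0,0.001,0],[0,0,0]]]' >/dev/null; python3 f.py; done
```

```text
Fx(rack) 0.6 Fy 0.4 Fz -3.9 dx 8.1 dy 0.0 dz 1.9 mm tilt 0.0 roll -0.0 head -9.31 T [ 0.03 -0.    0.01] grip 80 t 6.8
Fx(rack) 0.1 Fy -0.6 Fz -3.4 dx 9.1 dy 0.0 dz 1.8 mm tilt 0.0 roll -0.0 head -9.31 T [-0.05 -0.03  0.  ] grip 80 t 7.1
Fx(rack) -0.1 Fy 0.1 Fz -3.2 dx 10.0 dy 0.0 dz 1.8 mm tilt 0.0 roll 0.0 head -9.31 T [0.01 0.04 0.01] grip 80 t 7.4
Fx(rack) -2.6 Fy -0.3 Fz -1.8 dx 10.5 dy 0.1 dz 1.7 mm tilt -0.0 roll 0.0 head -9.31 T [ 0.12  0.43 -0.05] grip 80 t 7.7
```

```bash
for i in 1 2; do python3 -m jog '[[[0,0.0004,0],[0,0,0]],[[0,0.0004,0],[0,0,0]],[[0,0.0004,0],[0,0,0]]]' >/dev/null; python3 f.py; done
```

```text
Fx(rack) -3.5 Fy 0.3 Fz -0.7 dx 10.9 dy 0.1 dz 1.6 mm tilt -0.0 roll 0.0 head -9.31 T [ 0.12  0.74 -0.03] grip 80 t 8.0
Fx(rack) -5.0 Fy 0.6 Fz -1.0 dx 11.3 dy 0.1 dz 1.6 mm tilt -0.0 roll 0.0 head -9.31 T [ 0.25  1.   -0.03] grip 80 t 8.3
```

```bash
python3 -m jog '[[[0,0.0002,-0.0003],[0,0,0]],[[0,0.0004,-0.0005],[0,0,0]],[[0,0.0004,-0.0005],[0,0,0]]]' - 110 >/dev/null; python3 f.py; for i in 1 2; do python3 -m jog '[[[0,0.0004,0],[0,0,0]],[[0,0.0004,0],[0,0,0]],[[0,0.0004,0],[0,0,0]]]' >/dev/null; python3 f.py; done
```

```text
Fx(rack) -5.1 Fy 0.3 Fz -1.0 dx 11.5 dy 0.1 dz 1.9 mm tilt -0.1 roll 0.0 head -9.31 T [ 0.21  1.07 -0.1 ] grip 112 t 8.6
Fx(rack) -5.8 Fy 0.8 Fz -1.0 dx 11.7 dy 0.1 dz 1.9 mm tilt -0.1 roll 0.0 head -9.31 T [ 0.25  1.22 -0.06] grip 112 t 8.9
Fx(rack) -7.0 Fy 0.2 Fz 0.7 dx 11.9 dy 0.1 dz 2.0 mm tilt -0.1 roll 0.0 head -9.31 T [ 0.28  1.33 -0.06] grip 112 t 9.2
```

```bash
for i in 1 2 3; do python3 -m jog '[[[0,0.0005,-0.0002],[0,0,0]],[[0,0.0005,-0.0002],[0,0,0]],[[0,0.0005,-0.0002],[0,0,0]]]' >/dev/null; python3 f.py; done;  python3 - <<'E'
from h import *;from station import ctrl,optics
d=optics.get_image("wrist");cv2.imwrite("pics/w3.png",cv2.resize(d["image"][150:400,90:640],(800,364)))
E
```

```text
Fx(rack) -8.0 Fy 0.2 Fz 0.1 dx 12.0 dy 0.2 dz 2.0 mm tilt -0.2 roll 0.0 head -9.31 T [ 0.29  1.48 -0.09] grip 112 t 9.5
Fx(rack) -8.2 Fy 0.8 Fz 1.0 dx 12.2 dy 0.2 dz 2.1 mm tilt -0.2 roll 0.0 head -9.31 T [ 0.36  1.62 -0.12] grip 112 t 9.8
Fx(rack) -10.3 Fy 0.9 Fz 0.6 dx 12.4 dy 0.2 dz 2.3 mm tilt -0.3 roll 0.0 head -9.31 T [ 0.34  1.78 -0.09] grip 112 t 10.1
```

View pics/w3.png

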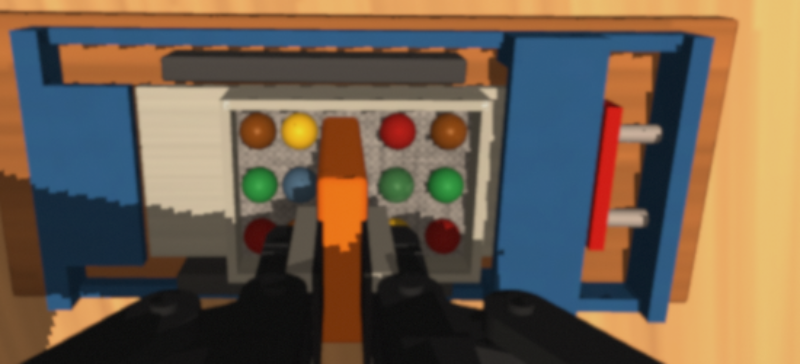

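The pad is visibly pressed. The force is 10 N at 12.4 mm of travel, against an estimated nose cover of about 12 mm, so the toe should be free. I'll tilt about the tongue tip in small, checked steps.

```bash
for i in 1 2; do python3 -m jog '[[[0,0.00026,-0.00074],[0.0087,0,0]],[[0,0.0005,-0.0015],[0.0175,0,0]],[[0,0.0005,-0.0015],[0.0175,0,0]]]' >/dev/null; python3 f.py; done
```

```text
Fx(rack) -9.0 Fy 0.2 Fz 0.2 dx 13.1 dy 0.2 dz 3.8 mm tilt -1.3 roll 0.0 head -9.30 T [ 0.34  1.71 -0.12] grip 112 t 10.45
Fx(rack) -9.2 Fy 0.7 Fz 1.2 dx 13.6 dy 0.2 dz 5.3 mm tilt -2.3 roll 0.0 head -9.30 T [ 0.34  1.79 -0.09] grip 112 t 10.75
```

```bash
for i in 1 2 3; do python3 -m jog '[[[0,0.00028,-0.0008],[0.0087,0,0]],[[0,0.0006,-0.0018],[0.0175,0,0]],[[0,0.0006,-0.0018],[0.0175,0,0]]]' >/dev/null; python3 f.py; done
```

```text
Fx(rack) -8.4 Fy -0.0 Fz -0.4 dx 14.3 dy 0.1 dz 7.0 mm tilt -3.3 roll 0.0 head -9.30 T [ 0.3   1.67 -0.08] grip 112 t 11.05
Fx(rack) -8.8 Fy 1.0 Fz -1.1 dx 14.9 dy 0.1 dz 8.6 mm tilt -4.3 roll 0.0 head -9.30 T [ 0.34  1.72 -0.06] grip 112 t 11.35
Fx(rack) -8.2 Fy -0.5 Fz -1.9 dx 15.6 dy 0.1 dz 10.2 mm tilt -5.3 roll 0.0 head -9.31 T [ 0.21  1.59 -0.09] grip 112 t 11.65
```

```bash
for i in 1 2 3; do python3 -m jog '[[[0,0.0004,-0.0008],[0.0087,0,0]],[[0,0.0008,-0.0016],[0.0175,0,0]],[[0,0.0008,-0.0016],[0.0175,0,0]]]' >/dev/null; python3 f.py; done;  python3 - <<'E'
from h import *;from station import ctrl,optics
d=optics.get_image("wrist")["image"];s=optics.get_image("scene")["image"]
cv2.imwrite("pics/w4.png",np.vstack([cv2.resize(d[120:400,60:640],(560,270)),cv2.resize(s[215:335,160:285],(560,320),interpolation=2)]))
E
```

```text
Fx(rack) -9.1 Fy 0.1 Fz -1.7 dx 16.4 dy 0.1 dz 11.7 mm tilt -6.3 roll 0.0 head -9.30 T [ 0.3   1.73 -0.05] grip 112 t 11.95
Fx(rack) -8.0 Fy -0.0 Fz -1.5 dx 17.2 dy 0.1 dz 13.2 mm tilt -7.4 roll 0.0 head -9.31 T [ 0.27  1.77 -0.1 ] grip 112 t 12.25
Fx(rack) -9.3 Fy -0.6 Fz -0.5 dx 18.0 dy 0.1 dz 14.7 mm tilt -8.4 roll 0.0 head -9.31 T [ 0.27  1.86 -0.09] grip 112 t 12.55
```

View pics/w4.png

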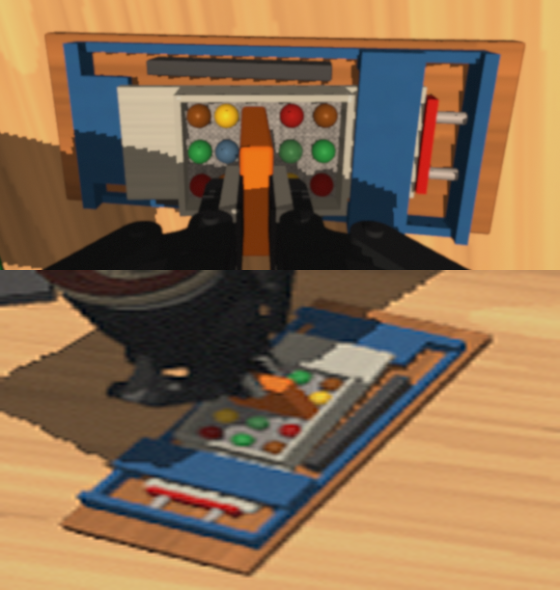

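The toe now stands over the blue lip (crop top, column 120), and the tongue is still under the bar against the pad. I'll draw it out along the tray's own axis, which keeps the clearances the same.

```bash
python3 -m jog '[[[0,-0.001,-0.0002],[0,0,0]],[[0,-0.003,-0.0005],[0,0,0]],[[0,-0.005,-0.0005],[0,0,0]],[[0,-0.007,-0.0005],[0,0,0]],[[0,-0.009,-0.0005],[0,0,0]]]' >/dev/null; python3 f.py; python3 -m jog '[[[0,-0.002,0],[0,0,0]],[[0,-0.004,0],[0,0,0]],[[0,-0.006,0],[0,0,0]],[[0,-0.008,0],[0,0,0]],[[0,-0.01,0],[0,0,0]]]' >/dev/null; python3 f.py
```

```text
Fx(rack) 2.9 Fy -0.9 Fz -8.8 dx 12.9 dy 0.1 dz 17.3 mm tilt -7.8 roll -0.0 head -9.30 T [-0.06 -0.56 -0.01] grip 111 t 13.15
Fx(rack) 1.3 Fy 0.1 Fz -7.1 dx 1.7 dy -0.0 dz 19.1 mm tilt -8.0 roll -0.0 head -9.31 T [-0.02 -0.38 -0.03] grip 111 t 13.65
```

```bash
python3 -m jog '[[[0,-0.0005,0.001],[0,0,0]],[[0,-0.001,0.0015],[0,0,0]],[[0,-0.001,0.002],[0,0,0]],[[0,-0.001,0.002],[0,0,0]]]' >/dev/null; python3 f.py; python3 -m jog '[[[0,-0.002,0.0001],[0,0,0]],[[0,-0.004,0.0003],[0,0,0]],[[0,-0.006,0.0004],[0,0,0]],[[0,-0.008,0.0006],[0,0,0]],[[0,-0.01,0.0007],[0,0,0]]]' >/dev/null; python3 f.py
```

```text
Fx(rack) 0.7 Fy 0.1 Fz -2.8 dx 0.7 dy -0.1 dz 17.5 mm tilt -8.0 roll -0.0 head -9.31 T [-0.05 -0.19 -0.04] grip 112 t 14.05
Fx(rack) 0.2 Fy 0.3 Fz -3.2 dx -9.8 dy 0.0 dz 17.7 mm tilt -8.0 roll 0.0 head -9.31 T [ 0.01 -0.15 -0.04] grip 112 t 14.55
```

```bash
for i in 1 2; do python3 -m jog '[[[0,-0.002,0.0001],[0,0,0]],[[0,-0.004,0.0002],[0,0,0]],[[0,-0.006,0.0003],[0,0,0]],[[0,-0.008,0.0004],[0,0,0]],[[0,-0.01,0.0005],[0,0,0]]]' >/dev/null; python3 f.py; done
```

```text
Fx(rack) -0.6 Fy 0.2 Fz -3.1 dx -19.7 dy 0.0 dz 18.6 mm tilt -8.0 roll -0.0 head -9.32 T [ 0.02 -0.21  0.01] grip 112 t 15.05
Fx(rack) 0.5 Fy -0.3 Fz -3.7 dx -29.7 dy 0.0 dz 19.5 mm tilt -8.0 roll -0.0 head -9.31 T [-0.03 -0.11 -0.01] grip 112 t 15.55
```

```bash
python3 -m jog '[[[0,-0.003,0],[0,0,0]],[[0,-0.006,0],[0,0,0]],[[0,-0.009,0],[0,0,0]],[[0,-0.012,-0.001],[0,0,0]],[[0,-0.014,-0.002],[0,0,0]]]' >/dev/null; python3 f.py; python3 -m jog '[[[0,-0.001,-0.01],[0,0,0]],[[0,-0.004,-0.025],[0,0,0]],[[0,-0.007,-0.045],[0,0,0]],[[0,-0.01,-0.065],[0,0,0]],[[0,-0.01,-0.08],[0,0,0]]]' >/dev/null; python3 f.py;  python3 -m jog '[[[0,0,0],[-0.05,0,0]],[[0,0,0],[-0.1,0,0]],[[0,0,0],[-0.14,0,0]],[[0,0,0],[-0.14,0,0]],[[0,0,0],[-0.14,0,0]]]' >/dev/null; python3 f.py
python3 - <<'E'
from h import *;from station import ctrl,optics
d=optics.get_image("wrist")["image"];s=optics.get_image("scene")["image"]
cv2.imwrite("pics/w5.png",np.vstack([cv2.resize(d[120:400,60:640],(560,270)),cv2.resize(s[150:335,130:330],(560,320),interpolation=2)]))
o=ctrl.get_obs();print(o["tool_pos"]);go(o,(.582,.144,.13),down(4.6))
E
```

```text
Fx(rack) -0.4 Fy -0.0 Fz -2.6 dx -43.4 dy 0.0 dz 23.5 mm tilt -8.0 roll -0.0 head -9.31 T [-0.01 -0.12  0.03] grip 112 t 16.05
Fx(rack) -0.4 Fy 0.2 Fz -3.1 dx -40.8 dy -0.3 dz 107.3 mm tilt -7.8 roll -0.1 head -9.32 T [-0.01 -0.16 -0.05] grip 112 t 16.55
Fx(rack) 0.2 Fy 0.5 Fz -3.4 dx -41.7 dy -0.1 dz 104.8 mm tilt 0.0 roll -0.0 head -9.31 T [-0.03  0.04 -0.03] grip 112 t 17.05
[ 0.50584874 -0.20173688  0.14745671]
row [0.3535, 0.0193, 0.0174] [0.0003, 0.0002, -0.2426]
```

View pics/w5.png

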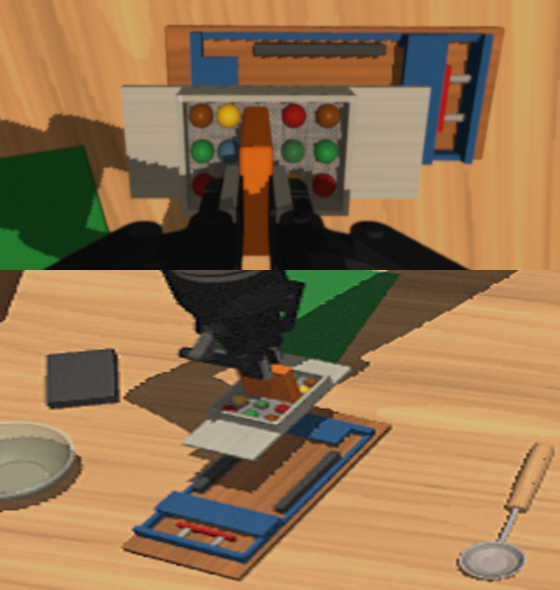

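The tray is out and clear above the rack, and about level. I'll carry it to the cork mat.

```bash
python3 -m jog '[[[0.02,0.001,0],[0,0,-0.02]],[[0.055,0.003,0],[0,0,-0.05]],[[0.095,0.005,0],[0,0,-0.08]],[[0.135,0.007,0],[0,0,-0.11]],[[0.175,0.009,0],[0,0,-0.14]]]'>/dev/null; python3 -m jog '[[[0.04,0.002,0],[0,0,-0.03]],[[0.08,0.003,0],[0,0,-0.05]],[[0.12,0.004,0],[0,0,-0.07]],[[0.15,0.004,0],[0,0,-0.09]],[[0.168,0.004,0],[0,0,-0.1]]]' >/dev/null;  python3 -m jog '[[[0,0,0],[0,0,0]],[[0,0,0],[0,0,0]],[[0,0,0],[0,0,0]],[[0,0,0],[0,0,0]],[[0,0,0],[0,0,0]]]'>/dev/null; python3 f.py
python3 - <<'E'
from h import *;from station import ctrl,optics;import pickle
o=ctrl.get_obs();d=optics.get_image("wrist");pickle.dump((o,d),open("w6.pkl","wb"));cv2.imwrite("pics/w6.png",d["image"])
print(o["tool_pos"]);go(o,(.582,.144,.05),down(4.6))
E
```

```text
Fx(rack) -0.6 Fy 0.4 Fz -3.9 dx -52.1 dy 341.2 dz 104.1 mm tilt 0.0 roll -0.0 head 4.37 T [0.03 0.   0.01] grip 112 t 18.65
[0.55056644 0.13670682 0.14705992]
row [0.0049, 0.0319, 0.0971] [0.0004, 0.0003, -0.0041]
```

View pics/w6.png

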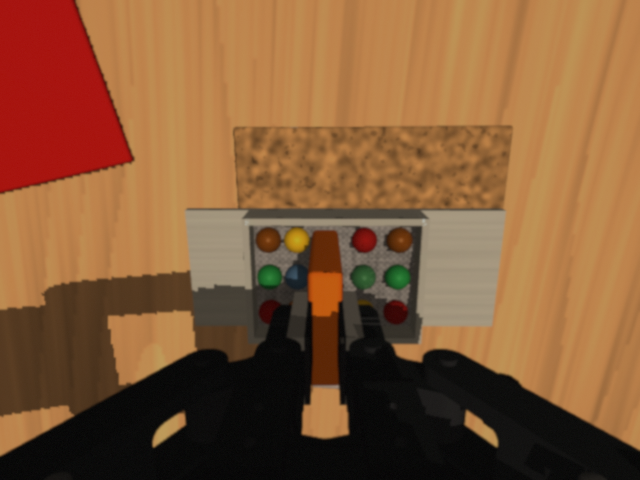

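The picture shows the tray over the cork mat. Its corners are at (187,209), (505,209), (494,326) and (193,326), and the mat's far edge runs from (234,127) to (512,125).

```bash
python3 - <<'E'
from h import *;import pickle
o,d=pickle.load(open("w6.pkl","rb"));c=cam(d,o);im=d["image"];K,D,_,_=c
g=cv2.cvtColor(im,cv2.COLOR_BGR2GRAY)
pt=np.float32([(187,209),(505,209),(494,326),(193.5,326)]).reshape(-1,1,2)
pr=cv2.cornerSubPix(g,pt.copy(),(4,4),(-1,-1),(3,30,.01));print(pr.reshape(-1,2))
M=np.array(d["mount"])
for p in(pr,pt):
    obj=np.float64([(-66,30,5),(85,30,5),(85,-30,5),(-66,-30,5)])/1000
    ok,rv,tv=cv2.solvePnP(obj,p.astype(float),K,D)
    T=np.eye(4);T[:3,:3]=cv2.Rodrigues(rv)[0];T[:3,3]=tv.ravel();T=M@T  # tray in tool
    print("tray in tool: origin",T[:3,3]*1000,"x axis",T[:3,0]," rear-down deg",np.degrees(np.arcsin(T[2,0])),"roll",np.degrees(np.arcsin(T[2,1])))
q=plane(c,[(234.5,127),(512,125.5)],.006);v=q[1]-q[0];print("mat far edge",q,np.linalg.norm(v),np.degrees(np.arctan2(v[1],v[0])))
a=np.arctan2(v[1],v[0]);print("centre",q.mean(0)[:2]+.06*np.array([np.sin(a),-np.cos(a)]))
E
```

```text
[[185.08139 209.14581]
 [503.41675 210.30551]
 [493.2101  324.40262]
 [193.5     326.     ]]
tray in tool: origin [-0.58119204 -0.207335   31.30849249] x axis [-0.00313254  0.99987686  0.01537711]  rear-down deg 0.8810785115783671 roll 2.166540320198275
tray in tool: origin [-0.52733563  0.16333752 31.12193133] x axis [-0.00315273  0.99995859  0.0085366 ]  rear-down deg 0.48911707992534026 roll 3.3992856937227685
mat far edge [[0.4812586  0.19732584 0.006     ]
 [0.677346   0.21301815 0.006     ]] 0.19671430561813497 4.575464691755165
centre [0.58408863 0.14536321]
```

```bash
python3 -m jog '[[[0.002,0.01,0.01],[-0.004,0,-0.002]],[[0.004,0.025,0.03],[-0.01,0,-0.004]],[[0.0054,0.033,0.055],[-0.01,0,-0.004]],[[0.0054,0.033,0.075],[-0.01,0,-0.004]],[[0.0054,0.033,0.088],[-0.01,0,-0.004]]]'>/dev/null; python3 -m jog '[[[0,0,0.004],[0,0,0]],[[0,0,0.004],[0,0,0]],[[0,0,0.004],[0,0,0]],[[0,0,0.004],[0,0,0]],[[0,0,0.004],[0,0,0]]]'>/dev/null;python3 -m jog '[[[0,0,0],[0,0,0]],[[0,0,0],[0,0,0]],[[0,0,0],[0,0,0]],[[0,0,0],[0,0,0]],[[0,0,0],[0,0,0]]]'>/dev/null; python3 f.py; python3 - <<'E'
from h import *;from station import ctrl
o=ctrl.get_obs();print(o["tool_pos"]);go(o,(.583,.1446,.037),down(4.57,-.6))
E
```

```text
Fx(rack) 0.2 Fy -0.1 Fz -3.0 dx -21.5 dy 355.0 dz 12.0 mm tilt 0.6 roll -0.0 head 4.67 T [-0.02  0.02 -0.02] grip 112 t 20.2
[0.58299191 0.14542271 0.05499311]
row [-0.0008, -0.0002, 0.018] [-0.0001, 0.0002, 0.0017]
```

```bash
python3 -m jog '[[[0,0,0.003],[0,0,0.001]],[[-0.0005,0,0.007],[0,0,0.0015]],[[-0.0008,0,0.011],[0,0,0.0015]],[[-0.0008,0,0.014],[0,0,0.0015]],[[-0.0008,0,0.014],[0,0,0.0015]]]'>/dev/null; python3 -m jog '[[[0,0,0.001],[0,0,0]],[[0,0,0.001],[0,0,0]],[[0,0,0.001],[0,0,0]]]' >/dev/null; python3 f.py; for i in 1 2 3 4; do python3 -m jog '[[[0,0,0.0005],[0,0,0]],[[0,0,0.0008],[0,0,0]],[[0,0,0.0008],[0,0,0]]]'>/dev/null;python3 f.py; done
```

```text
Fx(rack) 0.1 Fy -0.5 Fz -3.7 dx -20.9 dy 354.4 dz -2.7 mm tilt 0.6 roll -0.0 head 4.58 T [ 0.01 -0.02 -0.01] grip 112 t 21.0
Fx(rack) -0.0 Fy -0.5 Fz -3.0 dx -21.1 dy 354.3 dz -3.7 mm tilt 0.6 roll -0.0 head 4.58 T [ 0.01  0.06 -0.02] grip 112 t 21.3
Fx(rack) 0.2 Fy 0.1 Fz -4.1 dx -21.1 dy 354.3 dz -4.6 mm tilt 0.6 roll -0.0 head 4.59 T [ 0.04  0.04 -0.02] grip 112 t 21.6
Fx(rack) 0.8 Fy -0.4 Fz -3.5 dx -21.1 dy 354.3 dz -5.4 mm tilt 0.6 roll -0.0 head 4.58 T [-0.01  0.04 -0.03] grip 112 t 21.9
Fx(rack) -0.0 Fy 0.6 Fz -0.4 dx -20.7 dy 354.4 dz -5.7 mm tilt 0.6 roll -0.0 head 4.58 T [-0.03  0.14 -0.  ] grip 112 t 22.2
```

```bash
python3 -m jog '[[[0,0,0.0003],[0.002,0,0]],[[0,0,0.0003],[0.004,0,0]],[[0,0,0.0003],[0.004,0,0]],[[0,0,0.0003],[0.004,0,0]]]' - 60 >/dev/null;python3 f.py; python3 -m jog '[[[0,0,0.0002],[0,0,0]],[[0,0,0.0002],[0,0,0]]]' - 20 >/dev/null;python3 f.py
```

```text
Fx(rack) -0.3 Fy -0.1 Fz 2.1 dx -20.6 dy 354.4 dz -5.9 mm tilt 0.4 roll -0.0 head 4.58 T [-0.06  0.22 -0.03] grip 113 t 22.6
Fx(rack) -0.3 Fy -0.5 Fz 5.0 dx -20.6 dy 354.4 dz -5.9 mm tilt 0.4 roll -0.0 head 4.59 T [-0.05  0.33 -0.03] grip 113 t 22.8
```

```bash
python3 -m jog '[[[0,0,-0.0004],[0.004,0,0]],[[0,0,-0.0005],[0.006,0,0]],[[0,0,-0.0005],[0.006,0,0]]]' 0 30 >/dev/null;python3 f.py; python3 -m jog '[[[0,0,0],[0,0,0]],[[0,0,0],[0,0,0]],[[0,0,0],[0,0,0]]]' >/dev/null;python3 f.py
```

```text
Fx(rack) -0.3 Fy -0.7 Fz 3.3 dx -20.8 dy 354.4 dz -5.9 mm tilt 0.1 roll -0.0 head 4.59 T [-0.07  0.17 -0.02] grip 113 t 23.1
Fx(rack) -0.3 Fy -0.4 Fz 4.4 dx -20.8 dy 354.3 dz -5.9 mm tilt 0.1 roll -0.0 head 4.58 T [-0.01  0.07 -0.03] grip 113 t 23.4
```

```bash
python3 -m jog '[[[0,0,-0.0004],[0,0,0]],[[0,0,-0.0004],[0,0,0]],[[0,0,-0.0004],[0,0,0]]]' >/dev/null;python3 f.py; python3 -m jog '[[[0,0,0],[0,0,0]],[[0,0,0],[0,0,0]],[[0,0,0],[0,0,0]],[[0,0,0],[0,0,0]],[[0,0,0],[0,0,0]]]' 0.45; python3 f.py
```

```text
Fx(rack) 1.8 Fy 0.8 Fz 0.6 dx -20.8 dy 354.3 dz -5.9 mm tilt 0.1 roll -0.0 head 4.58 T [ 0.03 -0.39 -0.03] grip 113 t 23.7
t: 24.2
tool_pos: [0.5831, 0.1447, 0.0371]
tool_rot: [2.131, 2.308, -0.0]
contact_force: [-0.6, 0.3, 0.1]
opening: 0.0382
grip_force: 0.0
Fx(rack) -0.6 Fy 0.2 Fz 0.1 dx -21.2 dy 354.3 dz -5.9 mm tilt 0.0 roll -0.0 head 4.59 T [ 0.04 -0.02 -0.06] grip 0 t 24.2
```

```bash
python3 -m jog '[[[0,0,-0.005],[0,0,0]],[[0,0,-0.02],[0,0,0]],[[0,0,-0.045],[0,0,0]],[[0,0,-0.08],[0,0,0]],[[0,0,-0.11],[0,0,0]]]' >/dev/null; python3 -m jog '[[[-0.02,0,-0.02],[0,0,0]],[[-0.04,0,-0.03],[0,0,0]],[[-0.04,0,-0.03],[0,0,0]],[[-0.04,0,-0.03],[0,0,0]],[[-0.04,0,-0.03],[0,0,0]]]'; python3 - <<'E'
from h import *;from station import ctrl,optics
o=ctrl.get_obs();d=optics.get_image("wrist");s=optics.get_image("scene");im=d["image"];c=cam(d,o)
f=blob(im,(5,190,180),(16,255,255),(200,150,460,430))
for k in f[:2]:print(cv2.boundingRect(k),rect(c,k,.074))
cv2.imwrite("pics/w7.png",np.vstack([cv2.resize(im,(460,340)),cv2.resize(s["image"][230:400,250:520],(460,255))]))
E
```

```text
t: 25.2
tool_pos: [0.5859, 0.1054, 0.1767]
tool_rot: [-2.13, -2.308, 0.0]
contact_force: [0.5, 0.1, -0.5]
opening: 0.0385
grip_force: 0.0
(319, 150, 14, 53) (array([583.1, 140.9]), array([ 8.5, 33.3]), 94.6)
```

View pics/w7.png

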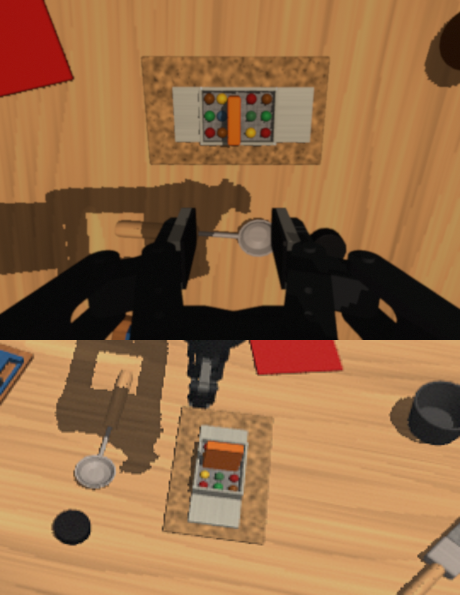

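The tray lies flat, straight and in the middle of the cork mat (wrist crop: fin at (234,120), mat spanning columns 142-328). The gripper is clear and the spoon hasn't moved, so I'm handing in.

```bash
python3 -c "
from station import job
print(job.finish_job())"
```

```text
the job is handed in; nothing more can be done
None
```

The tray is out of the rack and rests level, lengthwise and in the middle of the cork mat, released, and the job is handed in at about 25 s; the highest force I read was about 10 N on the stop, with the tilt at most about 10 degrees.

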